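# Release a battery pack by pressing its hidden latch through a slot

## Robot

A 6-joint arm with a two-finger parallel gripper is mounted at the origin on a cart in front of the work surface, level with it; the furniture and walls round the work are solid. World frame = base frame: x ahead of the robot, y to its left, z up, the work surface at z = 0. Lengths are in m, angles in rad, forces in N, time in s.
With the tool pointing down it reaches from about 0.35 to 0.725 m from the base axis. Payload 6 kg.
Tool frame: the origin (TCP) lies midway between the tips of the shut fingers; the grasp point (between the pads) lies 19 mm behind it; z points along the fingers, x is the direction in which the jaws open and shut, and the axes are right-handed (so a half turn about z gives the same grasp; the last joint's range is limited). The gripper opens to 85 mm and grips with 20 to 120 N. Pads are 22 mm wide; open, the fingers measure 114 mm over their backs; the gripper's body (76 mm by 85 mm) begins 54 mm behind the grasp point. The pads swing forward as they close: fully open they stand 13 mm farther back than shut.
Start: joints at [1.554, 0.04, 0.085, 0, -1.615, -0.334], TCP at [0.206, 0.563, 0.231] pointing down, gripper open.
Joint ranges: [-2.56, 2.56], [-1.29, 2.01], [-1.08, 1.49], [-3.29, 1.98], [-2.81, -0.18], [-2.99, 2.99]. Speed limits (rad/s): [2.57, 2.57, 3.01, 3.14, 3.14, 3.14].

## Interface

Orientations are given as a unit quaternion [x, y, z, w].
In Python, from cell import ctrl, grab_frame, workorder, boxes_of, outline_of gives the robot as it stands.
- The arm moves only by the shell command python3 -m jog 'ROWS' [FORCE]. ROWS is JSON, a list that holds one entry, the list of rows, each a list of 5 numbers: the closure, from -1 (fully open) to 1 (shut), then the shift along the tool's x, y, z in m, then the turn about the tool's z in rad. In form: [[[jaw, dx, dy, dz, spin], ...]]. A call has 1 to 5 rows; each row is the pose to reach, as a shift and turn from the pose commanded when the call began, along the tool's axes at that moment; what a row does not reach only later rows make up. A row lasts 1/10 s, in which the tool goes at most 50 mm and 8.59 degrees, less where a joint would pass 70% of its speed; a pose out of reach is approached as far as the arm can. A call with a gripper value outside its range is refused whole. The fingers move at their own pace and stop on an object; FORCE is the grip in N (left out, the last holds). Time passes only in rows, so rows that repeat a pose let the fingers close. It gives the time, the measured TCP pose, the force and the opening at its end, in the units of the state.
- ctrl.read_state(): the state, without advancing time (a new reading comes with each control period).
- grab_frame(name): name is "side" or "top"; returns a dict with "image" (400x640x3 uint8, blue, green, red), "fx", "fy", "cx", "cy" (pixels), "R" (3x3) and "t" (3): a world point X has camera coordinates R X + t. Camera axes: x right, y down, z forward; pixel columns grow to the right and rows downward; lengths in m; the calibration is good to about 2 mm. A picture is of the moment at which its call begins. There is no depth.
- workorder.close_job(): hands the job in, once; it reports no verdict.
Trained networks look in a picture, given as the dict that the camera call returned (one of the last four; its "shot" number tells which), for a name from the list of things; names that differ only in an ending like _2 or _b are one class to them, and where a whole thing is asked for, a point or a joint stands for the part that bears it (a point fixed in the world has none). Each returns a list of dicts, best first, with "score" (0 to 1); they miss things now and then, are a little off and sometimes report something else, mostly with a low value. They report only what shows in the picture. A call takes as long as a camera call.
- boxes_of(picture, thing): "xyz" ([x, y, z] in m, in the coordinates of the camera as it stood for that picture, good to about 4 mm: the middle of the surface that is visible of it).
- outline_of(picture, thing): "region" (400x640 bool, what is visible of it).
The state is a dict: "time_s": time; "joint_positions": joint angles; "dq": joint speeds; "joint_efforts": joint torques, N m; "position": TCP position; "orientation": TCP orientation; "contact_force": force on the tool from outside, world axes, zero at the start; "wrist_torque": the same for the moment, N m; "grip_width": finger opening in m.
Only numpy, scipy, OpenCV 4.12 (cv2) and the standard library are available. Lean on these libraries where they do the work, as an engineer would, in place of code of your own. Each camera call takes 0.05 s, during which the arm holds its last target. There are 200 camera calls.

## Task

Take the release rod out of its wooden stand, push it down through the narrow slot in the top of the battery dock and feel for the hidden sprung latch tab; press the tab down with the rod until the battery pack springs out of the front by itself, without touching the pack. Press gently: the parts under the slot must never be loaded with more than 30 N. Then put the rod back upright in its stand, let go of it, and leave the dish, the jar and the pliers where they are.

Things in the scene. Friction and masses are not known exactly. Their poses are not given: they have to be found in the camera images.
- dock: Grey battery dock fixed to the bench, 120 (x) x 170 (y) x 62 (z) mm; origin at the centre of its underside. Its x axis points from the front (the black pack) to the rear, y along the slot, z up.
- slot (a point): Centre of the mouth of the slot, in the plane of the dock's top, 38 mm behind the dock's middle; same axes as the dock. The slot is 12 mm wide (x) and 68 mm long (y), cut in a 4 mm top plate; below it is a rigid level sill with one window, in which the hidden latch tab sits.
- sill (a point): Point on the sill's top, straight below the slot's centre, 32 mm under the dock's top. The sill is interrupted by one window, 15 mm long (y), holding the tab (13 mm long, flush with the sill). Where it lies is not measured: its centre is anywhere within 24 mm either way along y. The rod can go down with the tab only if it is wholly within the window; the sill does not yield.
- latch (a joint): How far the hidden latch tab is pressed down, m: 0 at rest, 0.006 frees the pack, 0.010 hard stop. Its spring takes about 2 N to start, 5 to 6.5 N at 0.006 and 7 to 8 N at the stop; it comes back up when let go.
- pack (a joint): How far the black battery pack (138 x 42 mm front) has come out of the dock's front, m: 0 latched home, 0.028 sprung fully out, where its spring keeps it.
- stand: Wooden block fixed to the bench, 70 x 70 x 50 mm; origin at the centre of its underside, z up. In the middle of its top is a 12 mm square hole, 44 mm deep (its bottom is 6 mm above the bench).
- rod_grip (a point): Centre of the wooden handle of the loose release rod (60 g). The handle is 20 x 20 mm square and 50 mm long, its sides along this frame's x and y; z points up the rod, away from the tip. At the start the rod stands upright in the stand's hole, handle up, this point about 116 mm above the bench.
- rod_tip (a point): The flat tip of the rod, 110 mm below rod_grip along the rod's axis. The rod below the handle is a round steel bar, 8 mm in diameter, 85 mm long, with a 14 mm brass ferrule on its uppermost 8 mm.
- dish: Bystander: black dish of findings, 94 mm across, 19 mm high; origin at the centre of its underside.
- jar: Bystander: small jar with a black screw cap, 34 mm across, 48 mm high; origin at the centre of its underside.
- blue_pliers: Bystander: pliers with blue grips lying flat, 130 x 44 x 11 mm; origin at the centre of their underside.

How it is judged:
By the outcome, as a careful person would: the job done as asked, in the order asked, and still so for the second after the job is handed in, with the robot touching nothing.
It also fails if it takes over 70 s, if anything falls off the work surface, if the arm or the gripper's body presses on something with over 40 N, if the wrist force passes 120 N, or if a joint passes its speed limit or range.

## Working session

There is one attempt and no reset: what is moved stays moved. The work goes in short steps, Python scripts to look and compute and a shell command to move; the robot and the scene stay as the last step left them, time stands still between calls to the robot, and variables do not carry over. Pictures are saved under pics/ and viewed, about 8 in all and at most 12, crops included, and the job is handed in when it is done.

```bash
mkdir -p pics; ls; cat > h.py <<'E'
import numpy as np,cv2
from cell import ctrl,grab_frame,workorder,boxes_of,outline_of
from scipy.spatial.transform import Rotation as Ro
def world(f,p): return np.array(f["R"]).T@(np.array(p)-np.array(f["t"]))
def pix(f,X):
    c=np.array(f["R"])@np.array(X)+np.array(f["t"]); return np.array([f["fx"]*c[0]/c[2]+f["cx"],f["fy"]*c[1]/c[2]+f["cy"]])
def onplane(f,u,v,z):
    R=np.array(f["R"]);o=-R.T@np.array(f["t"]);d=R.T@np.array([(u-f["cx"])/f["fx"],(v-f["cy"])/f["fy"],1]);return o+d*(z-o[2])/d[2]
def st():
    s=ctrl.read_state();print("t",s["time_s"],"p",np.round(s["position"],4),"q",np.round(s["orientation"],4),"F",np.round(s["contact_force"],2),"M",np.round(s["wrist_torque"],2),"w",round(s["grip_width"],4));return s
E
python3 - <<'E'
from h import *
np.set_printoptions(precision=4,suppress=True)
s=st();print(Ro.from_quat(s["orientation"]).as_matrix())
for n in("side","top"):
    f=grab_frame(n);cv2.imwrite(f"pics/{n}0.png",f["image"]);print(n,f["fx"],"cam",-np.array(f["R"]).T@f["t"])
    for th in("dock","stand","rod_grip","dish","jar","blue_pliers","pack"):
        b=boxes_of(f,th)[:2]
        for x in b: print(th,round(x["score"],2),world(f,x["xyz"]),pix(f,world(f,x["xyz"])))
E
```

```text
pics
t 0.0 p [0.206  0.5632 0.2303] q [-0.5729  0.8196 -0.0006 -0.0007] F [-0.15 -0.88 -0.09] M [ 0.01 -0.02 -0.02] w 0.0851
[[-0.3436 -0.9391 -0.0005]
 [-0.9391  0.3436 -0.0017]
 [ 0.0018 -0.0001 -1.    ]]
side 425.5520579256262 cam [ 0.1433 -0.5386  0.5777]
dock 0.76 [ 0.5473 -0.0924  0.0672] [371.4802 273.0833]
stand 0.96 [0.4855 0.1558 0.0442] [277.6829 226.9149]
rod_grip 0.72 [0.487  0.1665 0.1198] [274.589 194.946]
dish 0.65 [0.7406 0.1669 0.0123] [365.7484 205.2013]
jar 0.56 [0.3716 0.0929 0.0387] [241.5367 261.8088]
blue_pliers 0.78 [0.6855 0.3618 0.0124] [307.15   179.2743]
pack 0.82 [ 0.5057 -0.0805  0.0373] [348.1547 289.9161]
top 501.669714803908 cam [0.3184 0.1465 1.4372]
dock 0.61 [ 0.5628 -0.0626  0.0584] [391.5481 196.1663]
stand 0.85 [0.4927 0.1716 0.0485] [307.8948 222.4888]
rod_grip 0.69 [ 0.5626 -0.0648  0.0633] [392.5927 195.9228]
dish 0.92 [0.7331 0.1591 0.008 ] [311.8006 143.1814]
blue_pliers 0.61 [0.6902 0.3649 0.0122] [241.607  157.6882]
pack 0.5 [ 0.5029 -0.0654  0.0363] [392.1861 218.5021]
pack 0.25 [0.4979 0.1746 0.1423] [306.0572 216.005 ]
```

```bash
python3 - <<'E'
import cv2
a=cv2.imread("pics/side0.png")[150:350,180:480];b=cv2.imread("pics/top0.png")[120:260,270:450]
cv2.imwrite("pics/a.png",cv2.resize(a,(780,520),interpolation=cv2.INTER_CUBIC));cv2.imwrite("pics/b.png",cv2.resize(b,(720,560),interpolation=cv2.INTER_CUBIC))
E
```

```text
(no output)
```

View pics/a.png

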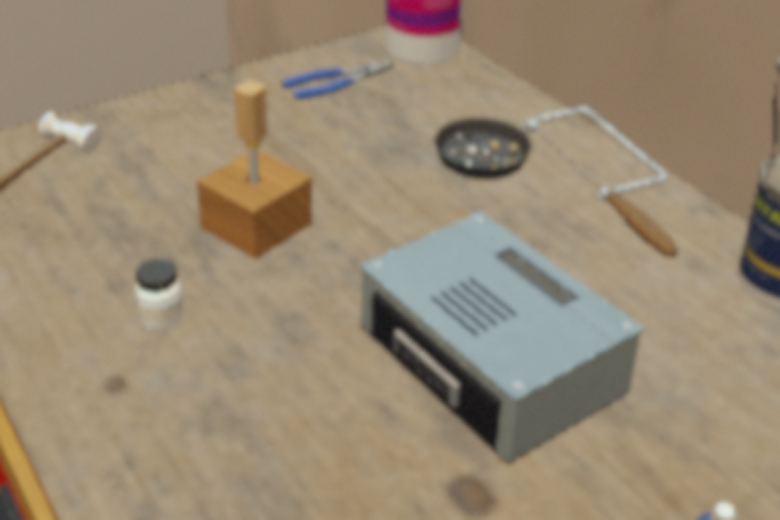

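View pics/b.png

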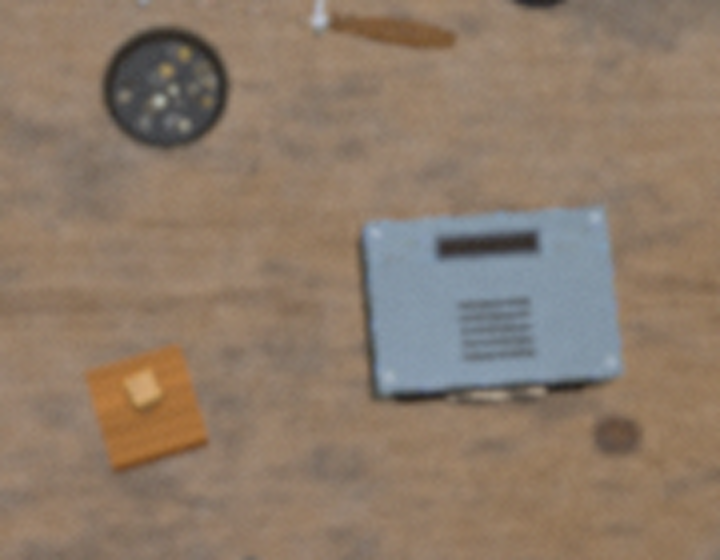

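The side crop shows the rod upright in the stand, with the dock's slot at about (538,275) and the jar, dish and pliers well clear. The top crop shows the slot at about (488,244) with the dock turned slightly, the stand at (147,408) and the handle top at (142,388).

```bash
cat > m.py <<'E'
from h import *
from scipy.optimize import least_squares
np.set_printoptions(precision=4,suppress=True)
T=grab_frame("top");S=grab_frame("side")
tp=lambda p:np.array(p)/4+[270,120]
sp=lambda p:np.array(p)/2.6+[180,150]
def Rz(a,p): c,s=np.cos(a),np.sin(a);return np.array([c*p[0]-s*p[1],s*p[0]+c*p[1]])
# dock: top corners (local x,y), slot corners
L=[(.06,.085),(.06,-.085),(-.06,-.085),(-.06,.085),(.044,.034),(.044,-.034),(.032,-.034),(.032,.034)]
tpx=[(363,222),(605,207),(622,374),(378,394),(436,234),(537,230),(540,253),(438,258)]
spx=[(480,213),(640,328),(513,396),(361,267),(517,246),(579,297),(560,305),(497,251)]
def res(x,f,px,cv):
    return np.concatenate([pix(f,[*(x[:2]+Rz(x[2],l)),.062])-cv(q) for l,q in zip(L,px)])
for nm,fun in(("T",lambda x:res(x,T,tpx,tp)),("S",lambda x:res(x,S,spx,sp)),("B",lambda x:np.r_[res(x,T,tpx,tp),res(x,S,spx,sp)])):
    r=least_squares(fun,[.56,-.065,0],loss='soft_l1');print(nm,"dock",r.x,"slot",r.x[:2]+Rz(r.x[2],(.038,0)),"rms",np.sqrt(np.mean(r.fun**2)))
# stand
L2=[(.035,.035),(.035,-.035),(-.035,-.035),(-.035,.035)]
tq=[(86,373),(180,347),(208,440),(113,469)]; sq=[(252,153),(312,180),(258,213),(198,184)]
for f,qs,cv in((T,tq,tp),(S,sq,sp)):
    P=np.array([onplane(f,*cv(q),.05) for q in qs]);d=P[1]-P[0];print("stand",P.mean(0),np.degrees(np.arctan2(d[1],d[0]))+90,np.linalg.norm(d))
print("handle top T",onplane(T,*tp((142,388)),.141),"rod base S",onplane(S,*sp((254,182)),.05), "handle S",onplane(S,*sp((251,88)),.141))
E
python3 m.py
```

```text
T dock [ 0.5668 -0.0666  0.0569] slot [ 0.6047 -0.0644] rms 0.5864630201498536
S dock [ 0.5681 -0.0645  0.0519] slot [ 0.606  -0.0626] rms 1.1964096384213192
B dock [ 0.5672 -0.0658  0.0553] slot [ 0.6051 -0.0637] rms 0.9908727223622934
stand [0.4946 0.175  0.05  ] 15.010494979089557 0.06810656301851901
stand [0.4952 0.1719 0.05  ] 19.99492386311556 0.06965859105712018
handle top T [0.4955 0.1761 0.141 ] rod base S [0.4944 0.1722 0.05  ] handle S [0.4961 0.1733 0.141 ]
```

```bash
cat >> h.py <<'E'
def to(x,y,z,yaw):
    """shift in tool axes & spin to put TCP at xyz with tool x axis at yaw (deg)"""
    s=st();R=Ro.from_quat(s["orientation"]).as_matrix();d=R.T@(np.array([x,y,z])-s["position"])
    a=np.degrees(np.arctan2(R[1,0],R[0,0]));sp=-((yaw-a+180)%360-180)
    print("yaw",round(a,2),"tool shift mm",np.round(d*1000,1),"spin",round(np.radians(sp),4), "tilt z",np.round(R[:,2],4))
E
python3 -m jog '[[[-1,0.026,-0.040,0,0.14],[-1,0.053,-0.081,0,0.28],[-1,0.08,-0.121,0,0.42],[-1,0.106,-0.162,0,0.56],[-1,0.133,-0.202,0,0.7]]]'
python3 -c "from h import *;to(.4953,.174,.2,-164)"
```

```text
time_s: 1.4
position: [0.3509, 0.3675, 0.2315]
orientation: [-0.255, 0.967, 0.0, 0.0]
contact_force: [1.3, 1.5, -0.5]
grip_width: 0.0856
t 1.4 p [0.3509 0.3675 0.2315] q [-2.545e-01  9.671e-01  2.000e-04  2.000e-04] F [ 1.26  1.51 -0.49] M [ 0.11 -0.16  0.05] w 0.0856
yaw -150.51 tool shift mm [ -30.4 -239.5   31.5] spin 0.2355 tilt z [ 4.e-04  5.e-04 -1.e+00]
```

```bash
python3 -m jog '[[[-1,-0.006,-0.048,0.0,0.05],[-1,-0.012,-0.096,0.01,0.1],[-1,-0.018,-0.144,0.02,0.15],[-1,-0.024,-0.192,0.03,0.2],[-1,-0.030,-0.2395,0.0315,0.2355]]]'
python3 - <<'E'
from h import *
to(.4953,.174,.097,-164)
for n in("top","side"):
    f=grab_frame(n);print(n,pix(f,[.4953,.174,.2]),pix(f,[.4953,.174,.141]));u,v=pix(f,[.4953,.174,.15]).astype(int)
    cv2.imwrite(f"pics/{n}1.png",cv2.resize(f["image"][v-45:v+45,u-60:u+60],(480,360),interpolation=cv2.INTER_CUBIC))
a=cv2.imread("pics/top1.png");b=cv2.imread("pics/side1.png");cv2.imwrite("pics/c.png",cv2.resize(np.hstack([a,b]),(800,300)))
E
```

```text
time_s: 1.9
position: [0.4956, 0.1743, 0.1987]
orientation: [-0.141, 0.99, -0.0, -0.001]
contact_force: [0.0, 0.2, 1.0]
grip_width: 0.0851
t 1.9 p [0.4956 0.1743 0.1987] q [-1.409e-01  9.900e-01 -1.000e-04 -6.000e-04] F [0.04 0.16 1.01] M [0.12 0.01 0.04] w 0.0851
yaw -163.8 tool shift mm [  0.2  -0.2 101.7] spin 0.0036 tilt z [-1.1e-03 -3.0e-04 -1.0e+00]
top [305.77973567 213.86709779] [306.30464643 217.06957525]
side [274.89231745 158.60549104] [276.04387144 183.79900371]
```

View pics/c.png

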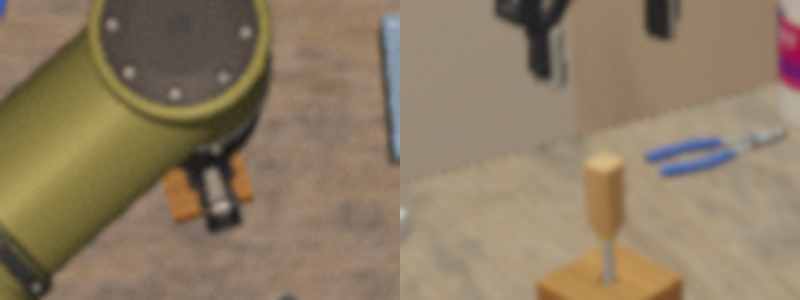

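The fingers, at about (545,50) and (660,20) in the side half, straddle the handle at (605,160). They are centred on it, so I'm descending.

```bash
python3 -m jog '[[[-1,0,0,0.035,0],[-1,0,0,0.07,0],[-1,0,0,0.095,0],[-1,0,0,0.1017,0],[-1,0,0,0.1017,0]]]' 50
python3 -m jog '[[[1,0,0,0,0],[1,0,0,0,0],[1,0,0,0,0],[1,0,0,0,0],[1,0,0,0,0]]]' 50
python3 -m jog '[[[1,0,0,0,0],[1,0,0,0,0],[1,0,0,0,0]]]' 
python3 -c "from h import *;to(.4953,.174,.097,-164)"
```

```text
time_s: 2.5
position: [0.4949, 0.1761, 0.0978]
orientation: [-0.142, 0.99, -0.001, -0.001]
contact_force: [0.7, 0.8, 0.5]
grip_width: 0.0851
time_s: 3.0
position: [0.4955, 0.1763, 0.0988]
orientation: [-0.142, 0.99, 0.0, 0.0]
contact_force: [-0.7, 0.2, 0.5]
grip_width: 0.0195
time_s: 3.3
position: [0.4955, 0.1763, 0.0987]
orientation: [-0.142, 0.99, 0.0, 0.001]
contact_force: [-0.1, 0.8, 4.1]
grip_width: 0.0195
t 3.3 p [0.4955 0.1763 0.0987] q [-1.418e-01  9.899e-01  1.000e-04  5.000e-04] F [-0.08  0.82  4.13] M [ 0.15  0.27 -0.01] w 0.0195
yaw -163.7 tool shift mm [ 0.9 -2.2  1.7] spin 0.0053 tilt z [ 1.e-03  3.e-04 -1.e+00]
```

```bash
python3 -m jog '[[[1,0,0,-0.01,0],[1,0,0,-0.03,0],[1,0,0,-0.055,0],[1,0,0,-0.08,0],[1,0,0,-0.085,0]]]'
python3 - <<'E'
from h import *
to(.605,-.064,.185,-176.8)
E
```

```text
time_s: 3.8
position: [0.4962, 0.1765, 0.1867]
orientation: [-0.142, 0.99, 0.001, 0.002]
contact_force: [0.7, -0.3, -0.2]
grip_width: 0.0192
t 3.8 p [0.4962 0.1765 0.1867] q [-1.417e-01  9.899e-01  6.000e-04  2.200e-03] F [ 0.67 -0.3  -0.21] M [ 0.05 -0.04 -0.05] w 0.0192
yaw -163.7 tool shift mm [ -36.9 -261.3    1.7] spin 0.2286 tilt z [ 0.0041  0.0019 -1.    ]
```

```bash
python3 -m jog '[[[1,-0.005,-0.035,0,0.04],[1,-0.012,-0.08,0,0.08],[1,-0.018,-0.125,0,0.12],[1,-0.024,-0.17,0,0.16],[1,-0.030,-0.215,0,0.2]]]'
python3 -m jog '[[[1,0.001,-0.025,0,0.0286],[1,0.0015,-0.043,0,0.0286],[1,0.0015,-0.0467,0,0.0286],[1,0.0015,-0.0467,0,0.0286]]]'
python3 - <<'E'
from h import *
to(.605,-.064,.185,-176.8)
s=ctrl.read_state();R=Ro.from_quat(s["orientation"]).as_matrix();p=np.array(s["position"])
for n in("top","side"):
    f=grab_frame(n);tip=p+R@[0,0,.0927];u,v=pix(f,tip).astype(int);print(n,tip,pix(f,tip)-[u-60,v-50],pix(f,[.605,-.064,.062])-[u-60,v-50], [u-60,v-50])
    a=cv2.resize(f["image"][v-50:v+50,u-60:u+60],(480,400),interpolation=cv2.INTER_CUBIC);cv2.imwrite(f"pics/{n}2.png",a)
b=cv2.imread("pics/side2.png");cv2.imwrite("pics/d.png",cv2.resize(b,(720,600),interpolation=cv2.INTER_CUBIC))
E
```

```text
time_s: 4.3
position: [0.5844, -0.0234, 0.1823]
orientation: [-0.042, 0.999, 0.0, -0.001]
contact_force: [0.9, 0.4, 0.1]
grip_width: 0.0194
time_s: 4.7
position: [0.5865, -0.0688, 0.1824]
orientation: [-0.027, 1.0, -0.0, -0.001]
contact_force: [0.1, 0.7, -0.2]
grip_width: 0.0195
t 4.7 p [ 0.5865 -0.0688  0.1824] q [-2.740e-02  9.996e-01 -0.000e+00 -6.000e-04] F [ 0.06  0.68 -0.2 ] M [-0.02 -0.01  0.03] w 0.0195
yaw -176.86 tool shift mm [-18.8   3.8  -2.7] spin -0.001 tilt z [-0.0013 -0.     -1.    ]
top [ 0.5863571  -0.06880866  0.08966919] [60.12615515 50.66390574] [56.64869722 46.09782553] [np.int64(335), np.int64(135)]
side [ 0.5863571  -0.06880866  0.08966919] [60.98146565 50.41993635] [65.66679403 57.46008176] [np.int64(320), np.int64(199)]
```

View pics/d.png

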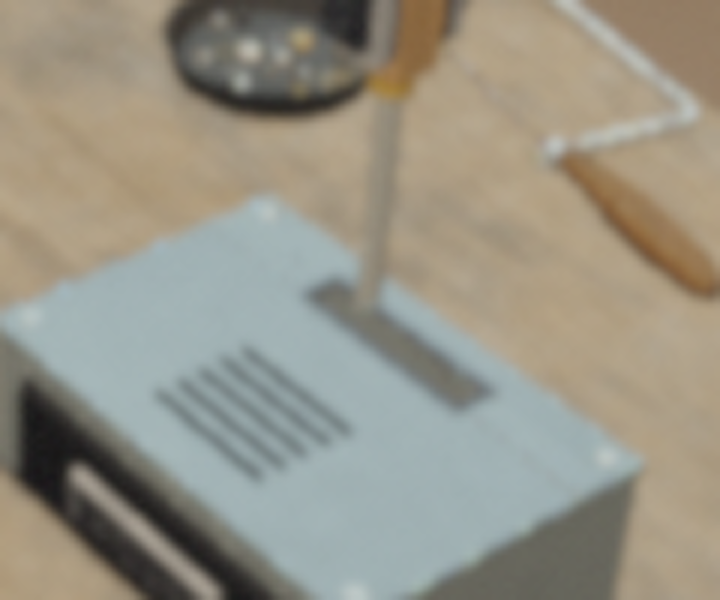

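The rod tip at (367,307) is within 1 px of its predicted place. The slot's centre is at about (398,343), as computed. I'm moving over it and lowering.

```bash
python3 -m jog '[[[1,-0.0193,0.0038,0,0],[1,-0.0193,0.0038,0,0],[1,-0.0193,0.0038,0.01,0],[1,-0.0193,0.0038,0.018,0],[1,-0.0193,0.0038,0.018,0]]]'
python3 - <<'E'
from h import *
to(.6055,-.064,.15,-176.8)
s=ctrl.read_state();R=Ro.from_quat(s["orientation"]).as_matrix();p=np.array(s["position"])
o=[]
for n in("top","side"):
    f=grab_frame(n);tip=p+R@[0,0,.0927];u,v=320+60,199+58
    if n=="top":u,v=pix(f,tip).astype(int)
    print(n,tip,(pix(f,tip)-[u-40,v-40])*10)
    o.append(cv2.resize(f["image"][v-40:v+20,u-40:u+40],(800,600),interpolation=cv2.INTER_CUBIC))
cv2.imwrite("pics/e.png",o[1]);cv2.imwrite("pics/e_top.png",o[0])
E
```

```text
time_s: 5.3
position: [0.6046, -0.0632, 0.1629]
orientation: [-0.028, 1.0, 0.0, -0.002]
contact_force: [-0.4, 0.6, -1.2]
grip_width: 0.0195
t 5.3 p [ 0.6046 -0.0632  0.1629] q [-2.810e-02  9.996e-01  1.000e-04 -1.600e-03] F [-0.37  0.63 -1.2 ] M [-0.04  0.01 -0.02] w 0.0195
yaw -176.78 tool shift mm [-0.9 -0.8 12.9] spin 0.0004 tilt z [-0.0032  0.     -1.    ]
top [ 0.60433307 -0.06322879  0.07019358] [408.08073209 407.30105708]
side [ 0.60433307 -0.06322879  0.07019358] [455.2978565  359.84617506]
```

View pics/e.png

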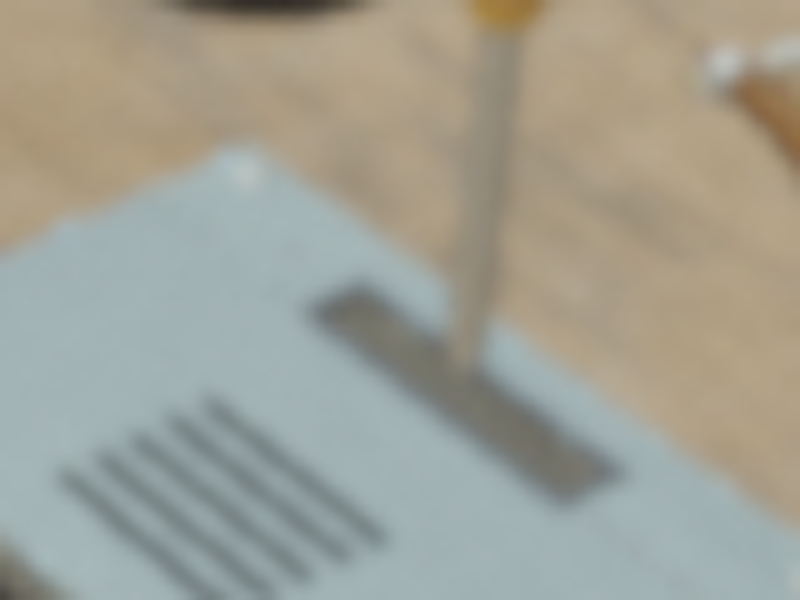

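The tip is at (465,370) and the slot's centre at about (466,391). Lowered to the plate, the rod would be about 2 mm too far to the front, so I'm correcting 1.5 mm rearward and lowering gently.

```bash
python3 -m jog '[[[1,-0.0015,0,0,0],[1,-0.0015,0,0.004,0],[1,-0.0015,0,0.007,0],[1,-0.0015,0,0.0085,0],[1,-0.0015,0,0.0095,0]]]'
python3 -c "from h import *;to(.6058,-.064,.15,-176.8)"
```

```text
time_s: 5.9
position: [0.6072, -0.0635, 0.1553]
orientation: [-0.028, 1.0, -0.0, -0.0]
contact_force: [-0.4, -0.6, -1.1]
grip_width: 0.0194
t 5.9 p [ 0.6072 -0.0635  0.1553] q [-2.790e-02  9.996e-01 -1.000e-04 -2.000e-04] F [-0.35 -0.57 -1.1 ] M [-0.03 -0.01 -0.01] w 0.0194
yaw -176.8 tool shift mm [ 1.4 -0.4  5.3] spin -0.0 tilt z [-4.e-04 -1.e-04 -1.e+00]
```

```bash
python3 -m jog '[[[1,0.0005,0,0.001,0],[1,0.0005,0,0.002,0],[1,0.0005,0,0.003,0],[1,0.0005,0,0.004,0],[1,0.0005,0,0.004,0]]]'
python3 - <<'E'
from h import *
to(.6058,-.064,.15,-176.8);to(.6058,-.064,.15,-176.8)
f=grab_frame("side");st();cv2.imwrite("pics/f.png",cv2.resize(f["image"][217:277,340:420],(640,480),interpolation=cv2.INTER_CUBIC))
E
```

```text
time_s: 6.4
position: [0.6066, -0.0635, 0.1511]
orientation: [-0.028, 1.0, -0.0, -0.0]
contact_force: [-0.3, 0.3, -0.7]
grip_width: 0.0193
t 6.4 p [ 0.6066 -0.0635  0.1511] q [-2.800e-02  9.996e-01 -0.000e+00 -4.000e-04] F [-0.35  0.32 -0.74] M [-0.08  0.33 -0.04] w 0.0193
yaw -176.8 tool shift mm [ 0.8 -0.5  1.1] spin 0.0001 tilt z [-9.e-04 -1.e-04 -1.e+00]
t 6.4 p [ 0.6066 -0.0635  0.1511] q [-2.800e-02  9.996e-01 -0.000e+00 -4.000e-04] F [-0.35  0.32 -0.74] M [-0.08  0.33 -0.04] w 0.0193
yaw -176.8 tool shift mm [ 0.8 -0.5  1.1] spin 0.0001 tilt z [-9.e-04 -1.e-04 -1.e+00]
t 6.45 p [ 0.6066 -0.0635  0.1512] q [-2.790e-02  9.996e-01 -0.000e+00 -4.000e-04] F [-2.05 -0.05 -0.76] M [-0.05  0.43  0.02] w 0.0193
```

View pics/f.png

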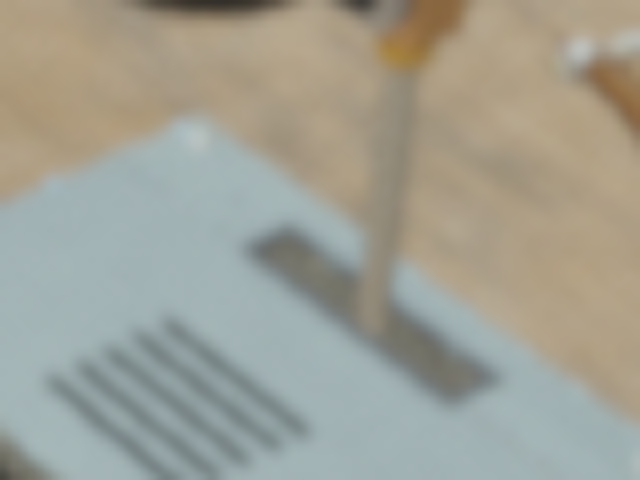

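The rod goes into the slot: its visible end at (370,335) is cut off by the slot's front edge. The −2 N in x says it rubs on the rear edge, so I'm backing off 1.5 mm and lowering to just above the sill.

```bash
python3 -m jog '[[[1,0.0008,0,0,0],[1,0.0015,0,0.00,0],[1,0.0015,0,0.004,0],[1,0.0015,0,0.008,0],[1,0.0015,0,0.008,0]]]'
python3 -c "from h import *;st()"
python3 -m jog '[[[1,0,0,0.004,0],[1,0,0,0.008,0],[1,0,0,0.012,0],[1,0,0,0.014,0],[1,0,0,0.014,0]]]'
python3 -c "from h import *;st()"
```

```text
time_s: 6.95
position: [0.6049, -0.0635, 0.1425]
orientation: [-0.028, 1.0, 0.0, -0.001]
contact_force: [0.4, -0.1, -0.6]
grip_width: 0.0198
t 6.95 p [ 0.6049 -0.0635  0.1425] q [-2.790e-02  9.996e-01  0.000e+00 -7.000e-04] F [ 0.44 -0.09 -0.57] M [-0.01 -0.05  0.01] w 0.0198
time_s: 7.45
position: [0.6051, -0.0636, 0.1291]
orientation: [-0.028, 1.0, -0.0, -0.0]
contact_force: [0.5, -0.4, -1.2]
grip_width: 0.0198
t 7.45 p [ 0.6051 -0.0636  0.1291] q [-2.790e-02  9.996e-01 -1.000e-04 -4.000e-04] F [ 0.51 -0.44 -1.25] M [-0.02  0.01 -0.03] w 0.0198
```

```bash
python3 -m jog '[[[1,0,0,0.003,0],[1,0,0,0.005,0],[1,0,0,0.0055,0],[1,0,0,0.006,0],[1,0,0,0.006,0]]]'
python3 -m jog '[[[1,0,0,0.0005,0],[1,0,0,0.0005,0]]]'
python3 -m jog '[[[1,0,0,0.0005,0],[1,0,0,0.0005,0]]]'
```

```text
time_s: 7.95
position: [0.6053, -0.0636, 0.1236]
orientation: [-0.028, 1.0, -0.0, -0.0]
contact_force: [-0.7, -0.8, -0.8]
grip_width: 0.0193
time_s: 8.15
position: [0.6053, -0.0636, 0.1232]
orientation: [-0.028, 1.0, -0.0, 0.0]
contact_force: [-0.1, -0.2, -0.9]
grip_width: 0.0194
time_s: 8.35
position: [0.6054, -0.0636, 0.1228]
orientation: [-0.028, 1.0, -0.0, 0.0]
contact_force: [-1.4, -0.5, 0.2]
grip_width: 0.0191
```

```bash
for i in 1 2; do python3 -m jog '[[[1,0,0,0.0005,0],[1,0,0,0.0005,0]]]'|egrep 'position|force'; done
python3 -c "from h import *;st()"
```

```text
position: [0.6055, -0.0636, 0.1227]
contact_force: [-0.0, 0.2, 1.8]
position: [0.6055, -0.0637, 0.1227]
contact_force: [-0.4, 0.6, 5.7]
t 8.75 p [ 0.6055 -0.0637  0.1227] q [-2.800e-02  9.996e-01 -2.000e-04  5.000e-04] F [-0.36  0.55  5.74] M [ 0.21  0.76 -0.04] w 0.0194
```

The rod stops at TCP z 0.1227 with the force rising and no give, so this spot is sill. I'm probing sideways in lift-and-step moves of 5 mm.

```bash
for i in 1 2; do python3 -m jog '[[[1,0,0,-0.003,0],[1,0,0.005,-0.003,0],[1,0,0.005,-0.001,0],[1,0,0.005,0,0],[1,0,0.005,0,0]]]'|egrep 'position|force';  done; python3 -c "from h import *;st()"
```

```text
position: [0.6053, -0.0582, 0.1227]
contact_force: [-1.8, 0.9, 5.9]
position: [0.605, -0.0533, 0.1226]
contact_force: [-2.9, 1.2, 5.9]
t 9.75 p [ 0.605  -0.0533  0.1226] q [-2.820e-02  9.996e-01 -1.000e-04  5.000e-04] F [-2.95  1.2   5.87] M [ 0.71  0.91 -0.02] w 0.0196
```

```bash
python3 -m jog '[[[1,0.0007,0,-0.003,0],[1,0.0007,0.005,-0.003,0],[1,0.0007,0.005,-0.001,0],[1,0.0007,0.005,0,0],[1,0.0007,0.005,0,0]]]'|egrep 'position|force'; for i in 1 2 ; do python3 -m jog '[[[1,0,0,-0.003,0],[1,0,0.005,-0.003,0],[1,0,0.005,-0.001,0],[1,0,0.005,0,0],[1,0,0.005,0,0]]]'|egrep 'position|force';  done; python3 -c "from h import *;st()"
```

```text
position: [0.604, -0.0484, 0.1227]
contact_force: [-2.2, 1.1, 5.6]
position: [0.6037, -0.0434, 0.1227]
contact_force: [-2.9, 0.5, 5.9]
position: [0.6034, -0.0384, 0.1227]
contact_force: [-2.2, 0.8, 5.6]
t 11.25 p [ 0.6034 -0.0384  0.1227] q [-2.820e-02  9.996e-01 -1.000e-04  5.000e-04] F [-2.2   0.84  5.59] M [ 0.69  0.91 -0.04] w 0.0193
```

All of the +y side is sill. Now the other side.

```bash
python3 -m jog '[[[1,0,0,-0.004,0],[1,-0.0003,-0.015,-0.004,0],[1,-0.0003,-0.030,-0.004,0],[1,-0.0003,-0.0302,-0.001,0],[1,-0.0003,-0.0302,0,0]]]'|egrep 'position|force'; for i in 1 2 ; do python3 -m jog '[[[1,0,0,-0.003,0],[1,0,-0.005,-0.003,0],[1,0,-0.005,-0.001,0],[1,0,-0.005,0,0],[1,0,-0.005,0,0]]]'|egrep 'position|force';  done; python3 -c "from h import *;st()"
```

```text
position: [0.6053, -0.0705, 0.1219]
contact_force: [-0.4, -1.0, 4.3]
position: [0.6056, -0.0737, 0.122]
contact_force: [0.1, -0.8, 2.5]
position: [0.606, -0.0791, 0.1226]
contact_force: [-1.9, 0.3, 4.3]
t 12.75 p [ 0.606  -0.0791  0.1226] q [-2.790e-02  9.996e-01 -4.000e-04  5.000e-04] F [-1.86  0.29  4.3 ] M [ 0.02  0.56 -0.05] w 0.0194
```

The tab gives at y from about −0.0705 to −0.0737 (z 0.122, only about 2.5 N). I'm going to −0.072 and pressing in steps.

```bash
python3 -m jog '[[[1,0,0,-0.003,0],[1,0,0.007,-0.003,0],[1,0,0.007,-0.001,0],[1,0,0.007,0,0],[1,0,0.007,0,0]]]'|egrep 'position|force'; python3 -m jog '[[[1,0,0,0.001,0],[1,0,0,0.001,0],[1,0,0,0.0015,0],[1,0,0,0.0015,0]]]'|egrep 'position|force'; python3 -c "from h import *;st()"
```

```text
position: [0.6055, -0.0714, 0.1219]
contact_force: [-1.2, 1.4, 2.8]
position: [0.6056, -0.0716, 0.1205]
contact_force: [-1.3, 2.5, 4.4]
t 13.65 p [ 0.6056 -0.0716  0.1205] q [-2.800e-02  9.996e-01  1.000e-04  3.000e-04] F [-1.34  2.52  4.37] M [ 1.06  0.57 -0.01] w 0.0194
```

```bash
python3 -m jog '[[[1,0.0003,0.001,0,0],[1,0.0003,0.001,0.001,0],[1,0.0003,0.001,0.002,0],[1,0.0003,0.001,0.003,0],[1,0.0003,0.001,0.003,0]]]'|egrep 'position|force'; python3 -c "from h import *;st()"
```

```text
position: [0.6054, -0.0712, 0.1177]
contact_force: [0.6, 1.1, 6.1]
t 14.15 p [ 0.6054 -0.0712  0.1177] q [-2.790e-02  9.996e-01 -4.000e-04  6.000e-04] F [0.61 1.15 6.1 ] M [0.3  0.21 0.04] w 0.0196
```

```bash
python3 -m jog '[[[1,0,0.0005,0.0005,0],[1,0,0.0005,0.001,0],[1,0,0.0005,0.0015,0],[1,0,0.0005,0.002,0],[1,0,0.0005,0.002,0]]]'|egrep 'position|force'; python3 - <<'E'
from h import *
st();f=grab_frame("side");cv2.imwrite("pics/g.png",cv2.resize(f["image"][190:340,300:450],(600,600),interpolation=cv2.INTER_CUBIC))
E
```

```text
position: [0.6054, -0.0707, 0.1154]
contact_force: [0.9, -1.2, 3.6]
t 14.65 p [ 0.6054 -0.0707  0.1154] q [-2.780e-02  9.996e-01 -4.000e-04  5.000e-04] F [ 0.9  -1.18  3.59] M [-0.52 -0.47 -0.04] w 0.0197
```

View pics/g.png

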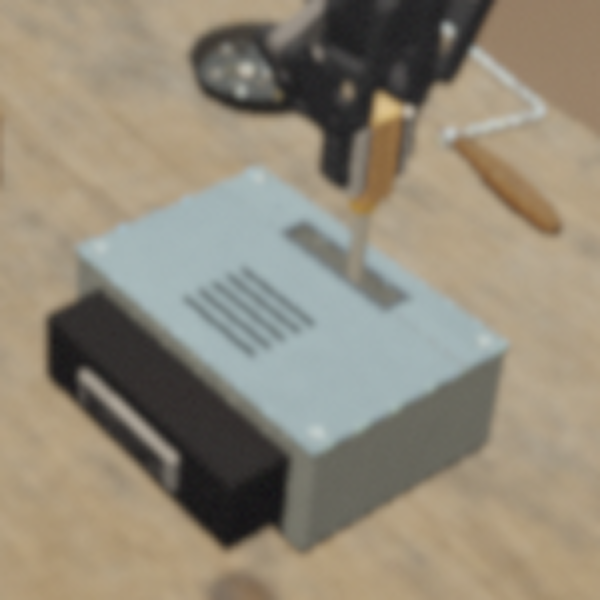

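The pack is fully out: its front stands well clear of the dock, at about (165,420). I'm withdrawing straight up.

```bash
python3 -m jog '[[[1,0,0,-0.005,0],[1,0,0,-0.02,0],[1,0,0,-0.04,0],[1,0,0,-0.058,0],[1,0,0,-0.075,0]]]'|egrep 'position|force'; python3 -m jog '[[[1,0,0,-0.002,0],[1,0,0,-0.002,0]]]'|egrep 'position|force'; python3 -c "from h import *;to(.4955,.1763,.19,-163.7)"
```

```text
position: [0.6044, -0.0699, 0.1908]
contact_force: [-0.1, -0.8, -0.2]
position: [0.6048, -0.0699, 0.1919]
contact_force: [0.6, -0.9, -1.0]
t 15.4 p [ 0.6048 -0.0699  0.1919] q [-2.800e-02  9.996e-01  4.000e-04 -3.000e-04] F [ 0.6  -0.87 -0.96] M [ 0.01  0.03 -0.02] w 0.0197
yaw -176.79 tool shift mm [ 95.3 252.    2.1] spin -0.2285 tilt z [-6.e-04  8.e-04 -1.e+00]
```

```bash
python3 -m jog '[[[1,0.012,0.032,0,-0.04],[1,0.028,0.075,0,-0.08],[1,0.045,0.119,0,-0.12],[1,0.061,0.162,0,-0.16],[1,0.078,0.205,0,-0.2]]]'|egrep 'position|force'; python3 -c "from h import *;to(.4955,.1763,.165,-163.7)"
```

```text
position: [0.5139, 0.1313, 0.1904]
contact_force: [0.7, 0.7, -0.4]
t 15.9 p [0.5139 0.1313 0.1904] q [-1.283e-01  9.917e-01 -2.000e-04 -1.300e-03] F [ 0.72  0.65 -0.36] M [ 0.13 -0.13 -0.  ] w 0.0195
yaw -165.25 tool shift mm [ 6.3 48.2 25.4] spin -0.0271 tilt z [-2.6e-03 -8.0e-04 -1.0e+00]
```

```bash
python3 -m jog '[[[1,0.004,0.03,0,-0.027],[1,0.0063,0.046,0,-0.027],[1,0.0063,0.0482,0.012,-0.027],[1,0.0063,0.0482,0.0254,-0.027],[1,0.0063,0.0482,0.0254,-0.027]]]'|egrep 'force'; python3 - <<'E'
from h import *
to(.4955,.1763,.15,-163.7)
s=ctrl.read_state();R=Ro.from_quat(s["orientation"]).as_matrix();p=np.array(s["position"])
f=grab_frame("side");tip=p+R@[0,0,.0927];u,v=277,215
k=6;g=lambda X:((pix(f,X)-[u-60,v-50])*k).round()
print(tip,"tip px",g(tip),"tip lowered",g([*tip[:2],.05]),"stand centre",g([.4952,.1740,.05]))
cv2.imwrite("pics/i.png",cv2.resize(f["image"][v-50:v+50,u-60:u+60],(720,600),interpolation=cv2.INTER_CUBIC))
E
```

```text
contact_force: [-0.3, 1.1, -0.8]
t 16.4 p [0.4961 0.1738 0.1627] q [-0.1406  0.9901 -0.0011 -0.0029] F [-0.28  1.05 -0.8 ] M [-0.02  0.01 -0.01] w 0.0195
yaw -163.84 tool shift mm [-0.2  2.5 12.7] spin -0.0024 tilt z [-0.0054 -0.0029 -1.    ]
[0.49556997 0.17357887 0.07000723] tip px [363. 282.] tip lowered [365. 327.] stand centre [364. 327.]
```

View pics/i.png

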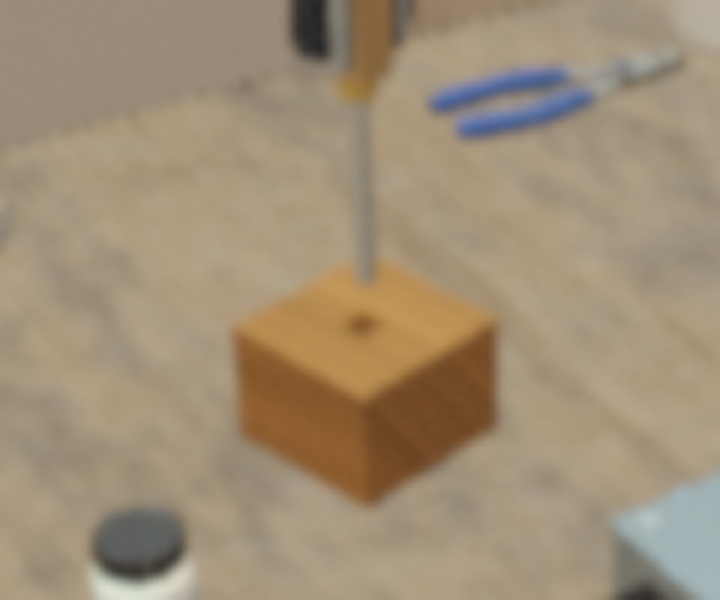

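The hole is at (362,323). The tip at (367,280) would land near (369,326), about 2.5 mm off, which agrees with the recorded pick-up pose. I'm correcting and lowering.

```bash
python3 -m jog '[[[1,0.0004,0.0027,0,0],[1,0.0004,0.0027,0.005,0],[1,0.0004,0.0027,0.01,0],[1,0.0004,0.0027,0.012,0],[1,0.0004,0.0027,0.012,0]]]'|egrep 'force'; python3 -c "from h import *;to(.495,.1763,.15,-163.7)"
```

```text
contact_force: [0.6, 0.1, -0.5]
t 16.95 p [0.4961 0.1774 0.1542] q [-1.409e-01  9.900e-01 -2.000e-04 -4.000e-04] F [ 0.56  0.15 -0.48] M [-0.01 -0.02 -0.01] w 0.0196
yaw -163.8 tool shift mm [ 1.3 -0.7  4.2] spin -0.0017 tilt z [-7.e-04 -5.e-04 -1.e+00]
```

```bash
python3 -m jog '[[[1,0.0008,-0.0008,0.004,0],[1,0.0008,-0.0008,0.008,0],[1,0.0008,-0.0008,0.011,0],[1,0.0008,-0.0008,0.013,0],[1,0.0008,-0.0008,0.014,0]]]'|egrep 'force'; python3 -c "from h import *;to(.495,.1763,.15,-163.7)"
```

```text
contact_force: [-0.4, -0.3, -0.6]
t 17.45 p [0.4956 0.1765 0.1404] q [-1.41e-01  9.90e-01 -1.00e-04 -2.00e-04] F [-0.42 -0.32 -0.56] M [-0.04 -0.    0.05] w 0.0194
yaw -163.79 tool shift mm [ 0.7 -0.  -9.6] spin -0.0015 tilt z [-3.e-04 -3.e-04 -1.e+00]
```

```bash
python3 -m jog '[[[1,0,0,0.002,0],[1,0,0,0.004,0],[1,0,0,0.006,0],[1,0,0,0.008,0],[1,0,0,0.01,0]]]'|egrep 'force'; python3 -c "from h import *;st()"; python3 -m jog '[[[1,0,0,0.006,0],[1,0,0,0.012,0],[1,0,0,0.018,0],[1,0,0,0.024,0],[1,0,0,0.029,0]]]'|egrep 'force'; python3 -c "from h import *;st()"
```

```text
contact_force: [0.8, 0.4, -1.1]
t 17.95 p [0.4957 0.1766 0.1305] q [-0.141  0.99  -0.    -0.   ] F [ 0.84  0.39 -1.06] M [-0.01  0.03 -0.02] w 0.0195
contact_force: [0.7, -0.2, -0.2]
t 18.45 p [0.4955 0.1764 0.1009] q [-1.41e-01  9.90e-01 -2.00e-04 -3.00e-04] F [ 0.73 -0.22 -0.2 ] M [-0.04  0.08  0.01] w 0.0196
```

Down the hole freely. I'm easing to the bottom.

```bash
python3 -m jog '[[[1,0,0,0.001,0],[1,0,0,0.0015,0],[1,0,0,0.002,0],[1,0,0,0.002,0]]]'|egrep 'position|force';python3 -m jog '[[[1,0,0,0.0005,0],[1,0,0,0.0005,0]]]'|egrep 'position|force'
```

```text
position: [0.4958, 0.1766, 0.0999]
contact_force: [0.2, 0.3, 0.1]
position: [0.4957, 0.1766, 0.0993]
contact_force: [-0.5, -0.6, 0.0]
```

```bash
python3 -m jog '[[[1,0,0,0.0005,0],[1,0,0,0.0005,0],[1,0,0,0.0005,0]]]'|egrep 'position|force'; python3 -m jog '[[[0.3,0,0,0,0],[0,0,0,0,0],[-0.3,0,0,0,0],[-0.7,0,0,0,0],[-1,0,0,0,0]]]'; python3 -m jog '[[[-1,0,0,0,0],[-1,0,0,0,0],[-1,0,0,0,0]]]'
```

```text
position: [0.4958, 0.1766, 0.0988]
contact_force: [-0.2, -0.2, 0.0]
time_s: 19.85
position: [0.4957, 0.1765, 0.0988]
orientation: [-0.141, 0.99, -0.0, 0.0]
contact_force: [0.5, 0.1, -0.4]
grip_width: 0.0819
time_s: 20.15
position: [0.4957, 0.1765, 0.0987]
orientation: [-0.141, 0.99, -0.0, -0.0]
contact_force: [-0.3, -0.5, 0.1]
grip_width: 0.0854
```

```bash
python3 -m jog '[[[-1,0,0,-0.01,0],[-1,0,0,-0.035,0],[-1,0,0,-0.07,0],[-1,0,0,-0.11,0],[-1,0,0,-0.13,0]]]'; python3 -m jog '[[[-1,0,0,0,0],[-1,0,0,0,0]]]' >/dev/null; python3 - <<'E'
from h import *
st();f=grab_frame("side");cv2.imwrite("pics/j.png",cv2.resize(f["image"][130:350,200:480],(784,600),interpolation=cv2.INTER_CUBIC))
for th in("dish","jar","blue_pliers","rod_grip","stand"):
    b=boxes_of(f,th)
    if b: print(th,round(b[0]["score"],2),world(f,b[0]["xyz"]).round(4))
E
```

```text
time_s: 20.65
position: [0.4967, 0.1766, 0.2338]
orientation: [-0.141, 0.99, 0.001, 0.003]
contact_force: [-0.4, 0.2, 0.6]
grip_width: 0.0852
t 20.85 p [0.4958 0.1767 0.2293] q [-1.41e-01  9.90e-01  4.00e-04  4.00e-04] F [-0.66  0.54 -0.61] M [-0.02 -0.02 -0.  ] w 0.0854
dish 0.93 [0.7394 0.1646 0.011 ]
jar 0.56 [0.3695 0.0932 0.0373]
blue_pliers 0.48 [0.6819 0.3611 0.0112]
rod_grip 0.86 [0.4893 0.1658 0.1209]
stand 0.84 [0.4868 0.1565 0.0433]
```

View pics/j.png

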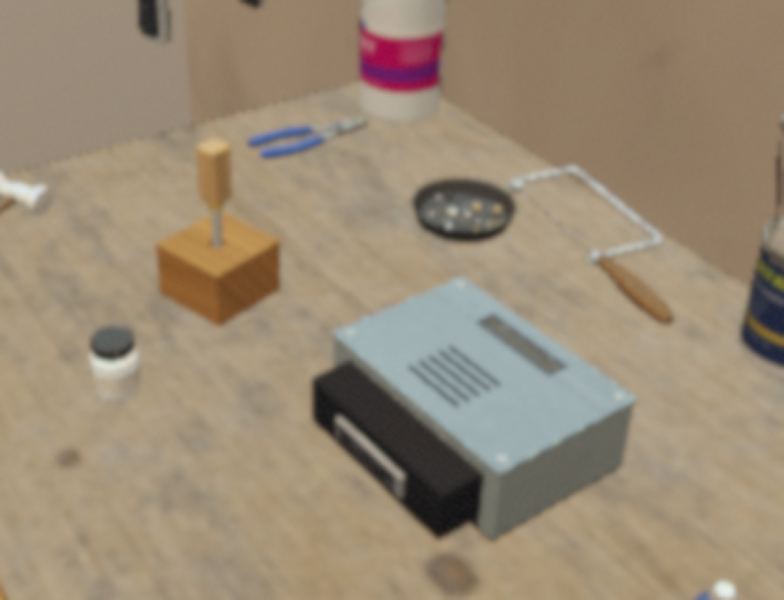

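The rod stands upright in the stand at about (215,190) and the gripper is clear. The pack is out at (395,450), and the dish, jar and pliers haven't moved.

```bash
python3 -c "from h import *;print(workorder.close_job())"
```

```text
the job is handed in; nothing more can be done
None
```

The battery pack is sprung out, the rod is back upright in its stand and released, and the job is handed in at about 21 s on the robot's clock.

- **Finding the tab:** I took the rod from its stand and lowered it through the slot. I then felt along the sill in 5 mm lift-and-step probes and found the tab about 7 to 8 mm from the slot's centre, towards −y.
- **Pressing:** I pressed the tab down about 7 mm with roughly 6 N, and the pack sprang out without being touched. The highest downward force I read under the slot was about 7 N, against the 30 N limit. I only read forces at the end of each move, so a brief peak in between would not show.
- **Side rubbing:** The rod lightly rubbed the edge of the slot and the window at times, with sideways readings up to about 3 N.
- **Last checks:** The final picture shows the pack out, the rod upright in the stand and the gripper open and clear. The dish, jar and pliers measured within 4 mm of where they started, which is within the detector's error.

No check failed. The pack's travel was judged from the picture only, not measured.

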